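# Refit a hob knob on its D-shaft and hold it pressed for the igniter

### The arm

A 6-joint arm with a two-finger parallel gripper is mounted at the origin on the work surface. World frame = base frame: x ahead of the robot, y to its left, z up, the work surface at z = 0. Lengths are in m, angles in rad, forces in N, time in s.
With the tool pointing down it reaches from about 0.325 to 0.9 m from the base axis. Payload 3.5 kg.
Tool frame: the origin (TCP) lies midway between the tips of the shut fingers; the grasp point (between the pads) lies 19 mm behind it; z points along the fingers, y is the direction in which the jaws open and shut (so a half turn about z gives the same grasp; the last joint's range is limited). The gripper opens to 85 mm and grips with 20 to 120 N. Pads are 22 mm wide; open, the fingers measure 114 mm over their backs; the gripper's body (76 mm by 85 mm) begins 54 mm behind the grasp point. The pads swing forward as they close: fully open they stand 13 mm farther back than shut.
Start: joints at [1.218, 0.276, -0.026, 1.268, 0, 1.467], TCP at [0.155, 0.606, 0.231] pointing down, gripper open.
Joint ranges: [-3.12, 3.12], [-0.85, 1.88], [-1.08, 1.24], [-1.95, 2.15], [-1.57, 1.53], [-3.14, 3.14]. Speed limits (rad/s): [2.57, 2.57, 3.14, 3.14, 3.14, 3.14].

### API

Orientations are given as a rotation vector (axis times angle).
In Python, from cell import sensors, cams, env gives the robot as it stands.
- The arm moves only by the shell command python3 -m inch 'ROWS' [FORCE]. ROWS is JSON, a list of rows, each a list of 7 numbers: the turn, a rotation vector about the tool's x, y, z in rad, then the shift along the tool's x, y, z in cm, then the opening, from 0 (shut) to 1 (fully open). In form: [[rx, ry, rz, dx, dy, dz, hand], ...]. A call has 1 to 20 rows; each row shifts and turns the pose as measured when the row begins, along the tool's axes as they then stand; what a row does not reach is not made up. A row lasts 1/10 s, in which the tool goes at most 50 mm and 8.59 degrees, less where a joint would pass 70% of its speed; a pose out of reach is approached as far as the arm can. A call is refused whole if a number of a shift passes 5 or a number of a turn 0.15, either way. A call with a gripper value outside its range is refused whole. The fingers move at their own pace and stop on an object; FORCE is the grip in N (left out, the last holds). Time passes only in rows, so rows that do not move let the fingers close. It gives the time, the measured TCP pose, the force and the opening at its end, in the units of the state.
- sensors.state(): the state, without advancing time (a new reading comes with each control period).
- cams.get_image(name): name is "side" or "top"; returns a dict with "image" (400x640x3 uint8, red, green, blue), "mtx" (3x3 intrinsics, pixels), "dist_coeffs" ([k1, k2, p1, p2, k3] as OpenCV has them; the pictures are not rectified), "position" and "attitude" of the camera in the world. Camera axes: x right, y down, z forward; pixel columns grow to the right and rows downward; lengths in m; the calibration is good to about 2 mm. A picture is of the moment at which its call begins. There is no depth.
- env.job_done(): hands the job in, once; it reports no verdict.
Trained networks look in a picture, given as the dict that the camera call returned (one of the last four; its "shot" number tells which), for a name from the list of things; names that differ only in an ending like _2 or _b are one class to them, and where a whole thing is asked for, a point or a joint stands for the part that bears it (a point fixed in the world has none). Each returns a list of dicts, best first, with "p" (0 to 1); they miss things now and then, are a little off and sometimes report something else, mostly with a low value. They report only what shows in the picture. A call takes as long as a camera call. They do not tell look-alikes from the thing itself.
- cams.look_for(thing, picture): "xy" ([column, row] in pixels, amid what is visible of it).
- cams.place_of(thing, picture): "xy" ([column, row] in pixels: a listed point, or the origin of a listed thing).
The state is a dict: "time": time; "joints": joint angles; "joint_velocities": joint speeds; "effort": joint torques, N m; "position": TCP position; "eef_rot": TCP orientation; "force": force on the tool from outside, world axes, zero at the start; "moment": the same for the moment, N m; "grip_width": finger opening in m.
Only numpy, scipy, OpenCV 4.12 (cv2) and the standard library are available. Lean on these libraries where they do the work, as an engineer would, in place of code of your own. Each camera call takes 0.05 s, during which the arm holds its last target. There are 200 camera calls.

### The job

One knob of the little gas hob came off for cleaning and the igniter is to be tried: pressing a tap sparks both burners, so first turn the knob that is still on the hob back to its off mark. Then pick up the loose knob, turn it so that its pointer faces the white off mark of the bare tap and the flat in its hole meets the flat of the shaft, push it fully home, and press it right down against the spring; finish while holding it pressed down. Leave the tin, bowl, tumbler, spatula, salt and soap where they stand.

Things in the scene. Friction and masses are not known exactly. Their poses are not given: they have to be found in the camera images.
- hob: Fixed gas hob: black glass 510 (x) by 300 (y), its top 8 above the ledge; origin under its centre, x from the user's edge to the rear. Taps stand 205 in front of the centre, 60 to either side of the centre line; which one is bare varies. The front pan support begins 78 behind the taps' axes, 45 high; a saucepan (rim 120 above the ledge) stands on the rear one.
- fitted_tap: Fixed mount on the glass of the tap that still has its knob; origin on its axis, 8 above the ledge. A white off-mark bar lies on the glass 30 to 44 from the axis on the +x side, a large orange dot (full flame) on the +y side, a small one (low flame) on the -x side.
- bare_tap: Fixed mount on the glass of the tap without a knob, with the same marks: white off mark on the +x side, 30 to 44 from the axis. Origin on its axis, 8 above the ledge.
- burner_knob (a joint): Angle in rad of the knob still on the hob: 0 when its pointer faces its off mark (a stop is there), growing anticlockwise seen from above, to 3.4; it starts 0.5 to 1.4 open. Friction of about 0.05 N m keeps it where it is left. It turns on its upright axis and cannot be lifted or pressed.
- burner_knob_mid (a point): Middle of the knob still on the hob, half-way up, on its axis: steel-coloured round skirt 46 across and 16 high, on top a straight black bar grip 44 long, 13 wide and 20 high (36 high over all) with a white pointer line on one end of the bar. x axis along the bar to the pointer end, z up. Its underside is 15, its top 51 above the ledge.
- knob_mid (a point): Middle of the loose knob, 18 above its underside, standing upright on the ledge: a knob like the other, skirt 46 across, 16 high, black bar grip above it 44 long, 13 wide, 20 high; 60 g. x axis along the bar to the pointer end, z up. Below, on the axis, a D-hole 11.2 across, flat 1.1 from the axis on the +x side, mouth widened by 1, 1 above the underside, blind end 5 below this point.
- spindle_tip (a point): Centre of the top of the bare tap's brass D-shaft, 28 above the ledge (20 above the glass) when free. 10 across, flat 0.5 from the axis facing the off mark (+x), tapered by 1 all round over the last 2; z up. It does not turn. With the knob fully home the knob's middle is 5 above this point, so 33 above the ledge before pressing.
- spindle (a joint): How far in m the bare tap's shaft is pressed down: 0 when free, 0.005 at its stop; a spring pushes back with 3 N at the start of the travel and 10.5 N at the stop.
- knob_pointer (a point): End of the white pointer line of the loose knob, on top of the bar (36 above the underside, 22 from the axis).
- knob: The loose knob as a whole; origin at the centre of its underside.
- spatula: Bystander: orange-and-red hard silicone spatula lying flat, 270 long; origin under its middle.
- bowl: Bystander: small glass bowl, 116 across, 50 high; origin under its centre.
- tumbler: Bystander: steel tumbler, 74 across, 100 high; origin under its centre.
- tin: Bystander: round steel tin with its lid on, 93 across, 102 high; origin under its centre.
- salt: Bystander: small glass salt jar with steel cap, 48 across, 95 high; origin under its centre.
- soap: Bystander: green washing-up bottle, 60 across, 170 high; origin under its centre.
Not all that is in view belongs to the job. What is shaped like the knob but yellow is not meant.

How it is judged:
On the way, in this order (a step that is already met when the one before it is completed fails the run):
1. the knob still on the hob is turned back to its off mark (value of joint burner_knob below 0.12 rad), for 0.2 s.
2. the loose knob is fully home on the bare D-shaft, its pointer towards the off mark (z of knob_mid in the frame of spindle_tip between 0.001 and 0.0075 m and horizontal distance between knob_mid and spindle_tip below 0.003 m and angle between the x axis of knob_mid and the x axis of spindle_tip, either way round below 0.26 rad and x of knob_pointer in the frame of spindle_tip above 0.015 m), for 0.1 s.
At the end, for the whole second after the job is handed in: Fingers still press the refitted knob (over 3 N), shaft at least 3 of its 5 mm down; knob home within 2.5 mm of its hole's end, axes within 3 mm, pointer within 15 degrees of the off mark; the other knob within 0.12 rad of off (all of step 2 and value of joint spindle above 0.003 m and contact force between the fingers and knob above 3 N and value of joint burner_knob below 0.12 rad); the arm keeps its last pose, push and grip.
It fails at once if the tin, bowl, tumbler, spatula, salt or soap is shoved more than 30 mm from its place (distance of any of spatula, bowl, tumbler, tin, salt, soap from where it was at the start of the episode above 0.03 m).
It also fails if it takes over 48 s, if anything falls off the work surface, if the arm or the gripper's body presses on something with over 40 N, if the wrist force passes 120 N, or if a joint passes its speed limit or range.

## Working session

There is one attempt and no reset: what is moved stays moved. The work goes in short steps, Python scripts to look and compute and a shell command to move; the robot and the scene stay as the last step left them, time stands still between calls to the robot, and variables do not carry over. Pictures are saved under pics/ and viewed, on a budget of 10 in all, crops included, one or two more only if the job needs it, and the job is handed in when it is done.

```bash
mkdir -p pics; ls; cat > h.py <<'E'
import numpy as np, cv2
from cell import sensors, cams, env
from scipy.spatial.transform import Rotation as R
def rotm(a):
    a=np.array(a,float)
    if a.shape==(3,3): return a
    return R.from_rotvec(a).as_matrix() if a.size==3 else R.from_quat(a).as_matrix()
def ray(pic,xy):
    u=cv2.undistortPoints(np.array([[xy]],float),np.array(pic["mtx"]),np.array(pic["dist_coeffs"]))[0,0]
    return np.array(pic["position"]),rotm(pic["attitude"])@np.array([u[0],u[1],1])
def atz(pic,xy,z):
    p,d=ray(pic,xy); return p+d*(z-p[2])/d[2]
def proj(pic,X):
    M=rotm(pic["attitude"]); rv=cv2.Rodrigues(M.T)[0]; t=-M.T@np.array(pic["position"])
    return cv2.projectPoints(np.array(X,float).reshape(-1,1,3),rv,t,np.array(pic["mtx"]),np.array(pic["dist_coeffs"]))[0][:,0]
def tri(pa,a,pb,b):
    p,d=ray(pa,a);q,e=ray(pb,b)
    s=np.linalg.lstsq(np.c_[d,-e],q-p,rcond=None)[0]; A=p+s[0]*d;B=q+s[1]*e
    return (A+B)/2,np.linalg.norm(A-B)
def save(pic,name,box=None,k=1):
    im=pic["image"][:,:,::-1]
    if box: im=im[box[1]:box[3],box[0]:box[2]]
    cv2.imwrite("pics/"+name,cv2.resize(im,None,fx=k,fy=k,interpolation=cv2.INTER_CUBIC))
E
python3 - <<'E'
from h import *
t=cams.get_image("top"); s=cams.get_image("side")
print(sensors.state()); print(t["position"],t["attitude"],s["position"],s["attitude"])
cv2.imwrite("pics/a.png",np.vstack([t["image"],s["image"]])[:,:,::-1][:, :][::1])
im=np.vstack([t["image"],s["image"]])[:,:,::-1]; cv2.imwrite("pics/a.png",cv2.resize(im,(480,600),interpolation=cv2.INTER_AREA)); save(t,"t.png"); save(s,"s.png")
Z=dict(burner_knob_mid=.033,knob_mid=.018,spindle_tip=.028,knob_pointer=.036,fitted_tap=.008,bare_tap=.008,hob=0,knob=0,spatula=0,bowl=0,tumbler=0,tin=0,salt=0,soap=0)
for n,z in Z.items():
  for nm,p in(("t",t),("s",s)):
    for r in cams.place_of(n,p)[:3]:
      print(n,nm,round(r["p"],2),np.round(r["xy"],1),np.round(atz(p,r["xy"],z),3))
E
```

```text
pics
{'time': 0.1, 'joints': array([ 1.21758715e+00,  2.77088327e-01, -2.77607150e-02,  1.26802092e+00,
        2.36860380e-05,  1.46740699e+00]), 'joint_velocities': array([ 1.45786294e-04, -1.49225462e-03,  3.26470597e-03,  8.11449949e-04,
       -6.33230743e-04,  3.01563818e-05]), 'effort': array([ 2.06650516e-04, -4.46705818e+01,  2.96129572e+01,  8.43978545e-03,
       -1.00319062e-04,  7.06192779e-06]), 'position': array([0.15426404, 0.60491873, 0.23024405]), 'eef_rot': array([-0.39133494, -3.11662604,  0.00316383]), 'force': array([ 0.99849243, -0.09248538, -0.51395021]), 'moment': array([0.0337442 , 0.02326721, 0.01922283]), 'grip_width': 0.08532349891021117}
[ 0.5151434  -0.05492241  1.14904939] [-2.21928792  2.17668167 -0.05908788] [0.40067664 1.01849594 1.01393155] [-0.2226579   2.80831535 -1.27150512]
burner_knob_mid t 0.57 [282.7 223. ] [0.513 0.039 0.033]
burner_knob_mid t 0.25 [212.2 219.1] [0.521 0.245 0.033]
burner_knob_mid s 0.76 [328.3 237.7] [0.505 0.046 0.033]
knob_mid t 0.78 [178.7 217.3] [0.524 0.348 0.018]
knob_mid t 0.62 [207.5 251.4] [0.425 0.26  0.018]
knob
[... 1182 characters left out ...]
] [0.53  0.261 0.   ]
knob s 0.67 [343.9 312.3] [0.436 0.262 0.   ]
spatula t 0.86 [449.7 195.7] [ 0.605 -0.461  0.   ]
spatula s 0.7 [317.8 136.8] [ 0.615 -0.485  0.   ]
bowl t 0.96 [210.1 162. ] [0.693 0.266 0.   ]
bowl s 0.7 [240.3 298.6] [0.697 0.263 0.   ]
tumbler t 0.75 [142.6 184. ] [0.622 0.467 0.   ]
tumbler s 0.8 [249.7 376.5] [0.621 0.467 0.   ]
tumbler s 0.61 [241.4 297.3] [0.696 0.258 0.   ]
tumbler s 0.29 [377.9 146.7] [ 0.398 -0.46   0.   ]
tin t 0.66 [131.6 260.6] [0.392 0.49  0.   ]
salt t 0.93 [493.9 229.9] [ 0.505 -0.594  0.   ]
salt s 0.81 [351.6 122.4] [ 0.505 -0.602  0.   ]
soap t 0.97 [447.5 269.3] [ 0.384 -0.455  0.   ]
soap s 0.96 [380.4 146.8] [ 0.389 -0.461  0.   ]
```

View pics/t.png

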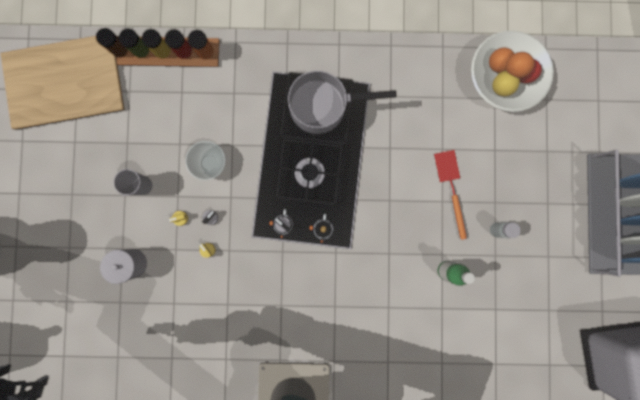

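View pics/s.png

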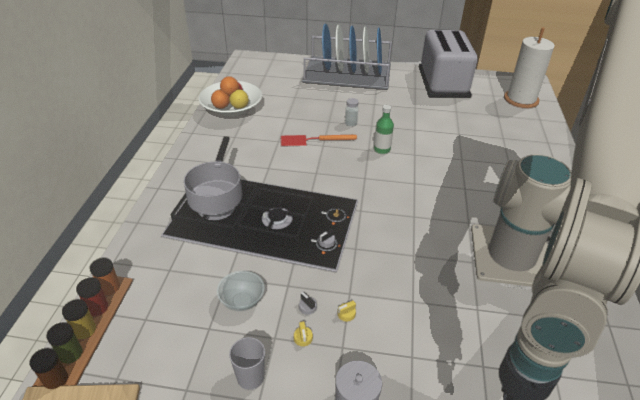

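The top view shows the steel/black knob at (210,216) and look-alike yellow knobs at (179,218) and (207,250). The fitted knob is at (282,223), the bare tap at (322,229). I choose (210,216) and check it in a close crop.

```bash
python3 - <<'E'
from h import *
t=cams.get_image("top"); s=cams.get_image("side")
def c(p,x,y,w=32,h=24): return cv2.resize(p["image"][y-h:y+h,x-w:x+w,::-1],(400,300),interpolation=cv2.INTER_CUBIC)
cv2.imwrite("pics/b.png",np.vstack([np.hstack([c(t,210,216),c(s,306,303)]),np.hstack([c(t,302,226),c(s,330,228)])]))
# hob corners guess
for q in [(275,73),(369,84),(351,247),(253,237)]: print(np.round(atz(t,q,.008),3))
for q in [(253,181),(357,190),(332,262),(166,232)]: print('s',np.round(atz(s,q,.008),3))
E
```

```text
[0.969 0.075 0.008]
[ 0.941 -0.211  0.008]
[ 0.446 -0.164  0.008]
[0.47  0.129 0.008]
s [ 0.778 -0.19   0.008]
s [ 0.448 -0.201  0.008]
s [0.486 0.11  0.008]
s [0.964 0.075 0.008]
```

View pics/b.png

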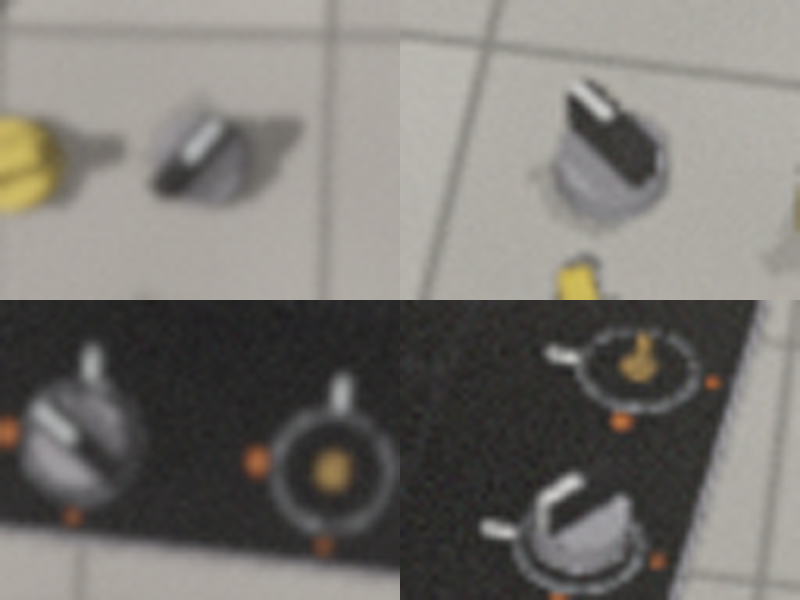

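The crop shows the loose grey knob with its pointer at top pixel (213,212). The fitted knob's pointer lies between the off mark (285,212) and the full-flame dot, so it is about 0.8 open. The bare brass shaft is at (323,229) with its mark at (325,217).

```bash
python3 - <<'E'
from h import *
t=cams.get_image("top"); s=cams.get_image("side")
def show(n,a,b,z):
    A=atz(t,a,z);B=atz(s,b,z);T,e=tri(t,a,s,b); print(n,np.round(A,4),np.round(B,4),'tri',np.round(T,4),round(e,4)); return (A+B)/2
def yaw(d): return round(float(np.arctan2(d[1],d[0])),3)
po=show('loose out',(213.5,211.5),(302,292.6),.036);pi=show('loose in',(208.4,217.6),(307.6,297.4),.036);pe=show('loose tail',(203.6,222.4),(314.8,305.4),.036)
print(yaw(po-pi),yaw(po-pe),(po+pe)/2)
fo=show('fit out',(276.1,218.8),(321.2,236),.051);fi=show('fit in',(282,224.4),(326.8,232.5),.051);print(yaw(fo-fi))
bm=show('bare mark',(324.7,217.2),(323.9,212.6),.008);br=show('ring',(323.1,229.5),(336.1,215.2),.008);st=show('tip',(323.1,228.9),(337.2,210.4),.028)
fm=show('fit mark',(284.7,212.4),(313.5,240.8),.008)
print('yaw y between marks',yaw(fm-bm)-np.pi/2, yaw(bm-br))
r=sensors.state(); M=R.from_rotvec(r["eef_rot"]).as_matrix(); print(M)
E
```

```text
loose out [0.5428 0.2412 0.036 ] [0.5429 0.2471 0.036 ] tri [0.5433 0.2427 0.0304] 0.0008
loose in [0.5247 0.2554 0.036 ] [0.527  0.2594 0.036 ] tri [0.5261 0.2566 0.0325] 0.0027
loose tail [0.5105 0.2689 0.036 ] [0.506  0.2803 0.036 ] tri [0.5088 0.272  0.0248] 0.0032
-0.663 -0.722 [0.52554447 0.25938388 0.036     ]
fit out [0.5249 0.0568 0.051 ] [0.5231 0.0607 0.051 ] tri [0.5243 0.0571 0.0473] 0.0013
fit in [0.5092 0.0394 0.051 ] [0.5101 0.0449 0.051 ] tri [0.5099 0.0399 0.0461] 0.0015
0.855
bare mark [ 0.5329 -0.0839  0.008 ] [ 0.5349 -0.0802  0.008 ] tri [ 0.5341 -0.0839  0.0047] 0.0025
ring [ 0.4961 -0.0798  0.008 ] [ 0.4979 -0.0749  0.008 ] tri [ 0.4972 -0.0798  0.0036] 0.0023
tip [ 0.4982 -0.0793  0.028 ] [ 0.4954 -0.0742  0.028 ] tri [ 0.497  -0.0796  0.023 ] 0.0023
fit mark [0.5449 0.0359 0.008 ] [0.547  0.0402 0.008 ] tri [0.5463 0.0364 0.0042] 0.0026
yaw y between marks -0.09979632679489647 -0.127
[[-9.68949656e-01  2.47258092e-01  2.85266915e-06]
 [ 2.47258092e-01  9.68949656e-01  1.07128812e-05]
 [-1.15246229e-07  1.10855881e-05 -1.00000000e+00]]
```

```bash
cat >> h.py <<'E'
def rem(x,y,z,yaw):
    "remaining tool shift in cm, turn about tool z, for tool y axis at yaw"
    st=sensors.state(); M=R.from_rotvec(st["eef_rot"]).as_matrix()
    cur=np.arctan2(M[1,1],M[0,1]); p=np.array(st["position"])
    d=M.T@(np.array([x,y,z])-p)*100
    dy=(yaw-cur+np.pi)%(2*np.pi)-np.pi
    print("t",round(st["time"],2),"p",np.round(p,4),"yaw",round(cur,3),"F",np.round(st["force"],1),"Mo",np.round(st["moment"],2),"w",round(st["grip_width"],4),"tilt",np.round(M[:2,2],3),"j",np.round(st["joints"],2))
    print("shift cm",np.round(d,2),"rz",round(-dy,3))
E
python3 -m inch '[[0,0,0,-3.2,-3.05,0.6,1],[0,0,0,-3.2,-3.05,0.6,1],[0,0,0,-3.2,-3.05,0.6,1],[0,0,0,-3.2,-3.05,0.6,1],[0,0,0,-3.2,-3.05,0.6,1],[0,0,0,-3.2,-3.05,0.6,1],[0,0,0,-3.2,-3.05,0.6,1],[0,0,0,-3.2,-3.05,0.6,1],[0,0,0,-3.2,-3.05,0.6,1],[0,0,0,-3.2,-3.05,0.6,1],[0,0,0,-3.2,-3.05,0.6,1],[0,0,0,-3.2,-3.05,0.6,1],[0,0,0,-3.2,-3.05,0.6,1],[0,0,0,-3.2,-3.05,0.6,1],[0,0,0,-3.2,-3.05,0.6,1]]' 20
python3 -c "
from h import *
rem(.5095,.040,.1,2.41)"
```

```text
time: 3.2
position: [0.5222, 0.0318, 0.1405]
eef_rot: [0.373, 3.107, 0.02]
force: [0.2, 0.5, 0.3]
grip_width: 0.0856
t 3.2 p [0.5222 0.0318 0.1405] yaw 1.332 F [0.2 0.5 0.3] Mo [0.02 0.01 0.04] w 0.0856 tilt [0.013 0.011] j [-0.07  0.16 -0.38  1.02  0.01  0.17]
shift cm [1.47 0.44 4.04] rz -1.078
```

```bash
python3 -m inch '[[0,0,0,1.4,0.4,0.5,0.7],[0,0,-0.14,0,0,0.3,0.7],[0,0,-0.14,0,0,0.3,0.7],[0,0,-0.14,0,0,0.3,0.7],[0,0,-0.14,0,0,0.3,0.7],[0,0,-0.14,0,0,0.3,0.7],[0,0,-0.14,0,0,0.3,0.7],[0,0,-0.14,0,0,0.3,0.7],[0,0,-0.1,0,0,0.3,0.7],[0,0,0,0,0,0,0.7]]' 20
python3 - <<'E'
from h import *
rem(.5095,.040,.1,2.41)
t=cams.get_image("top"); s=cams.get_image("side")
def c(p,x,y,w=40,h=30): return cv2.resize(p["image"][y-h:y+h,x-w:x+w,::-1],(400,300),interpolation=cv2.INTER_CUBIC)
cv2.imwrite("pics/c.png",np.hstack([c(t,284,224),c(s,325,232)]))
p=sensors.state()["position"]; print(proj(t,[p]),proj(s,[p]))
E
```

```text
time: 4.2
position: [0.509, 0.0376, 0.11]
eef_rot: [-1.327, 2.829, 0.008]
force: [-0.7, 0.6, 0.1]
grip_width: 0.0598
t 4.2 p [0.509  0.0376 0.11  ] yaw 2.448 F [-0.7  0.6  0.1] Mo [-0.03  0.09 -0.02] w 0.0598 tilt [0.013 0.012] j [-0.06  0.16 -0.44  0.95  0.01 -0.94]
shift cm [-0.2   0.12  1.  ] rz 0.038
[[280.86814521 224.39245348]] [[328.01390956 214.55214865]]
```

View pics/c.png

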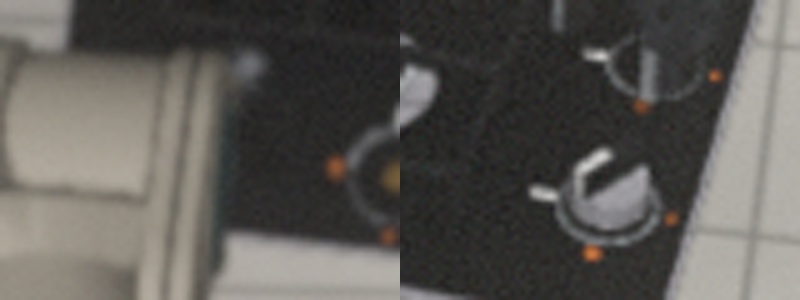

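The side crop shows the fitted knob at (327,242), with a fingertip at (335,221) clear above it. I'll level the tool, go down and grip the bar.

```bash
python3 -m inch '[[0,0.018,0.038,-0.2,0.1,1.5,0.7],[0,0,0,0,0,2.0,0.7],[0,0,0,0,0,2.0,0.6],[0,0,0,0,0,1.7,0.5],[0,0,0,0,0,0,0.3],[0,0,0,0,0,0,0],[0,0,0,0,0,0,0],[0,0,0,0,0,0,0]]' 25
python3 -c "
from h import *
rem(.5095,.040,.037,2.41)"
```

```text
time: 5.1
position: [0.511, 0.0429, 0.0397]
eef_rot: [-1.258, 2.873, 0.0]
force: [1.8, -0.3, -8.2]
grip_width: 0.0125
t 5.1 p [0.511  0.0429 0.0397] yaw 2.396 F [ 1.8 -0.3 -8.2] Mo [-0.12 -0.41 -0.02] w 0.0125 tilt [0.005 0.002] j [-0.04  0.26 -0.5   0.81  0.   -0.87]
shift cm [ 0.32 -0.08  0.27] rz -0.014
```

```bash
python3 -m inch '[[0,0,0.13,0,0,0,0],[0,0,0.13,0,0,0,0],[0,0,0.13,0,0,0,0],[0,0,0.13,0,0,0,0],[0,0,0.13,0,0,0,0],[0,0,0.13,0,0,0,0],[0,0,0.1,0,0,0,0]]'
python3 -c "
from h import *
rem(.5095,.040,.037,1.47)"
```

```text
time: 5.8
position: [0.5117, 0.0411, 0.0397]
eef_rot: [0.145, 3.13, -0.004]
force: [1.1, -0.1, -6.8]
grip_width: 0.0123
t 5.8 p [0.5117 0.0411 0.0397] yaw 1.478 F [ 1.1 -0.1 -6.8] Mo [ 0.08 -0.04  0.05] w 0.0123 tilt [ 0.008 -0.003] j [-0.04  0.26 -0.5   0.8  -0.    0.05]
shift cm [ 0.21 -0.13  0.26] rz 0.008
```

```bash
python3 -m inch '[[0,0,0.04,0,0,0,0],[0,0,0.04,0,0,0,0]]'
python3 -c "
from h import *
rem(.5095,.040,.037,1.47)"
python3 -m inch '[[0,0,0.05,0,0,0,0],[0,0,0.0,0,0,0,0]]'
python3 -c "
from h import *
rem(.5095,.040,.037,1.47)"
```

```text
time: 6.0
position: [0.5115, 0.0411, 0.0397]
eef_rot: [0.271, 3.122, -0.004]
force: [-6.0, 0.8, -2.8]
grip_width: 0.0121
t 6.0 p [0.5115 0.0411 0.0397] yaw 1.397 F [-6.   0.8 -2.8] Mo [0.05 1.48 0.71] w 0.0121 tilt [ 0.008 -0.003] j [-0.04  0.26 -0.5   0.8  -0.    0.13]
shift cm [ 0.18 -0.14  0.27] rz -0.073
time: 6.2
position: [0.5111, 0.0411, 0.0399]
eef_rot: [0.342, 3.115, -0.005]
force: [1.1, 1.4, -7.6]
grip_width: 0.0118
t 6.2 p [0.5111 0.0411 0.0399] yaw 1.352 F [ 1.1  1.4 -7.6] Mo [ 0.01 -0.15  1.11] w 0.0118 tilt [ 0.007 -0.004] j [-0.04  0.26 -0.5   0.81 -0.    0.17]
shift cm [ 0.14 -0.14  0.28] rz -0.118
```

```bash
python3 -m inch '[[0,0,-0.09,0,0,0,0],[0,0,0,0,0,0,0]]'
python3 -c "
from h import *
rem(.5095,.040,.037,1.47)"
python3 -m inch '[[0,0,0,0,0,0,0.5],[0,0,0,0,0,0,0.5],[0,0,0,0,0,0,0.5],[0,0,0,0,0,-2,0.5],[0,0,0,0,0,-4,0.5],[0,0,0,0,0,-4,0.5]]'
python3 -c "
from h import *
rem(.526,.2575,.12,.87)"
```

```text
time: 6.4
position: [0.5112, 0.0411, 0.0397]
eef_rot: [0.194, 3.127, -0.006]
force: [1.0, 0.7, -4.5]
grip_width: 0.0118
t 6.4 p [0.5112 0.0411 0.0397] yaw 1.447 F [ 1.   0.7 -4.5] Mo [0.16 0.   0.46] w 0.0118 tilt [ 0.008 -0.004] j [-0.04  0.26 -0.5   0.8  -0.    0.08]
shift cm [ 0.15 -0.13  0.27] rz -0.023
time: 7.0
position: [0.5086, 0.0405, 0.1405]
eef_rot: [0.21, 3.132, -0.009]
force: [1.0, -0.4, 0.7]
grip_width: 0.0427
t 7.0 p [0.5086 0.0405 0.1405] yaw 1.437 F [ 1.  -0.4  0.7] Mo [-0.01 -0.14  0.06] w 0.0427 tilt [ 0.003 -0.006] j [-0.04  0.14 -0.4   1.03 -0.01  0.09]
shift cm [ 1.19 21.75  1.93] rz 0.567
```

```bash
python3 -m inch '[[0,0,0,0.2,4.3,0.3,0.5],[0,0,0,0.2,4.3,0.3,0.5],[0,0,0,0.2,4.3,0.3,0.5],[0,0,0,0.2,4.3,0.3,0.5],[0,0,0,0.2,4.3,0.3,0.5],[0,0,0.14,0,0,0,0.5],[0,0,0.14,0,0,0,0.5],[0,0,0.14,0,0,0,0.5],[0,0,0.14,0,0,0,0.5],[0,0,0,0,0,0,0.5]]'
python3 - <<'E'
from h import *
rem(.526,.2575,.06,.87)
t=cams.get_image("top"); s=cams.get_image("side")
def c(p,x,y,w=32,h=24): return cv2.resize(p["image"][y-h:y+h,x-w:x+w,::-1],(400,300),interpolation=cv2.INTER_CUBIC)
cv2.imwrite("pics/d.png",np.vstack([np.hstack([c(t,210,216),c(s,306,303)]),np.hstack([c(t,302,226),c(s,330,228)])]))
p=sensors.state()["position"]; print(proj(t,[p]),proj(s,[p]))
E
```

```text
time: 8.0
position: [0.5442, 0.2645, 0.1414]
eef_rot: [1.107, 2.901, 0.017]
force: [-0.8, -0.8, -0.0]
grip_width: 0.0429
t 8.0 p [0.5442 0.2645 0.1414] yaw 0.842 F [-0.8 -0.8 -0. ] Mo [-0.    0.   -0.02] w 0.0429 tilt [ 0.038 -0.003] j [ 0.35  0.28 -0.22  1.04 -0.02  1.08]
shift cm [ 1.14 -1.93  8.07] rz -0.028
[[194.12749841 209.57707651]] [[299.80917895 269.13964196]]
```

View pics/d.png

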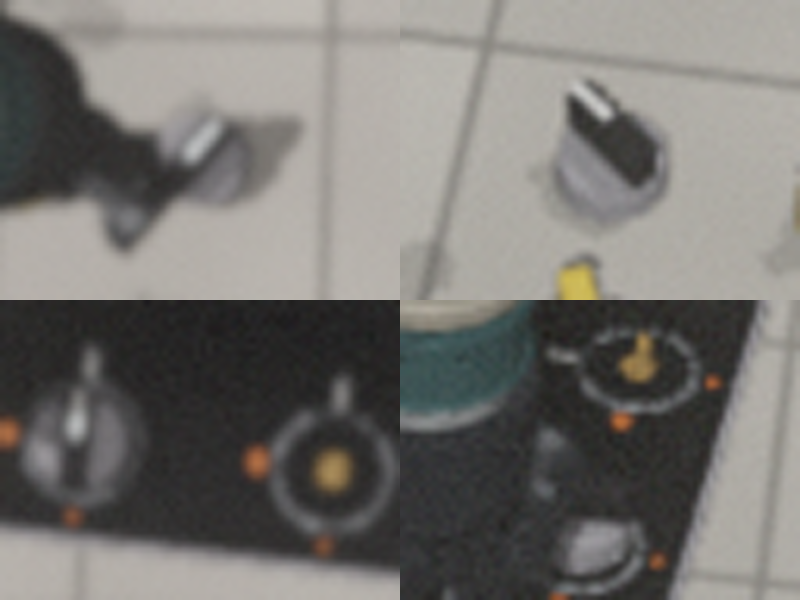

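Fitted knob's pointer now faces its mark (top crop bottom-left, pointer (282,221), mark (285,212)). The loose knob is unchanged at (210,216).

```bash
cat >> h.py <<'E'
_r=rem
def rem(*a):
    _r(*a); M=R.from_rotvec(sensors.state()["eef_rot"]).as_matrix()
    print("level rx,ry",np.round((M.T@np.cross(M[:,2],[0,0,-1]))[:2],3))
E
python3 -m inch '[[0.023,0.03,-0.02,0.8,-1.2,2,0.5],[0,0,0,0,-0.6,2.5,0.5],[0,0,0,0,0,1.5,0.5],[0,0,0,0,0,0,0.5]]' 
python3 -c "
from h import *
rem(.526,.2575,.022,.87)"
```

```text
time: 8.5
position: [0.5243, 0.2544, 0.0765]
eef_rot: [-1.071, -2.947, 0.003]
force: [-0.8, -0.3, -1.2]
grip_width: 0.0427
t 8.5 p [0.5243 0.2544 0.0765] yaw 0.873 F [-0.8 -0.3 -1.2] Mo [-0.02  0.02 -0.  ] w 0.0427 tilt [-0.006 -0.   ] j [ 0.34  0.33 -0.3   0.94  0.    1.04]
shift cm [0.04 0.37 5.45] rz 0.003
level rx,ry [-0.004 -0.005]
```

```bash
python3 -m inch '[[-0.004,-0.005,0,0.05,0.35,1.5,0.5],[0,0,0,0,0,2,0.5],[0,0,0,0,0,1.2,0.5],[0,0,0,0,0,0.6,0.5],[0,0,0,0,0,0,0.5]]' 60
python3 -c "
from h import *
rem(.526,.2575,.023,.87)"
python3 -m inch '[[0,0,0,0,0,0,0.3],[0,0,0,0,0,0,0],[0,0,0,0,0,0,0],[0,0,0,0,0,0,0],[0,0,0,0,0,0,0]]' 60
python3 -c "
from h import *
rem(.526,.2575,.023,.87)"
```

```text
time: 9.0
position: [0.5238, 0.256, 0.0203]
eef_rot: [-1.065, -2.95, 0.005]
force: [1.2, -0.6, -0.4]
grip_width: 0.0425
t 9.0 p [0.5238 0.256  0.0203] yaw 0.878 F [ 1.2 -0.6 -0.4] Mo [ 0.03 -0.02 -0.  ] w 0.0425 tilt [-0.006 -0.001] j [ 0.34  0.4  -0.35  0.83  0.    1.04]
shift cm [-0.07  0.26 -0.28] rz 0.008
level rx,ry [-0.005 -0.004]
time: 9.5
position: [0.526, 0.2568, 0.0232]
eef_rot: [-1.065, -2.954, -0.0]
force: [0.3, -0.1, -0.7]
grip_width: 0.0115
t 9.5 p [0.526  0.2568 0.0232] yaw 0.878 F [ 0.3 -0.1 -0.7] Mo [-0.03 -0.01  0.07] w 0.0115 tilt [-0.002  0.001] j [ 0.34  0.39 -0.35  0.83  0.    1.04]
shift cm [0.05 0.06 0.02] rz 0.008
level rx,ry [-0.    -0.002]
```

```bash
python3 -m inch '[[0,0,0,0,0,-2,0],[0,0,0,0,0,-3.5,0],[0,0,0,0,0,-3.5,0],[0,0,0,-2.4,-3.4,0,0],[0,0,0,-2.4,-3.4,0,0],[0,0,0,-2.4,-3.4,0,0],[0,0,0,-2.4,-3.4,0,0],[0,0,0,-2.4,-3.4,0,0],[0,0,0,-2.4,-3.4,0,0],[0,0,0,-2.4,-3.4,0,0],[0,0,0,-2.0,-2.9,0,0],[0,0,-0.12,0,0,0,0],[0,0,-0.12,0,0,0,0],[0,0,-0.12,0,0,0,0],[0,0,-0.12,0,0,0,0],[0,0,-0.11,0,0,0,0],[0,0,0,0,0,0,0]]' 
python3 -c "
from h import *
rem(.497,-.0782,.1,1.473)"
```

```text
time: 11.2
position: [0.504, -0.0823, 0.1214]
eef_rot: [0.123, 3.127, -0.002]
force: [0.0, -0.3, -1.4]
grip_width: 0.0115
t 11.2 p [ 0.504  -0.0823  0.1214] yaw 1.492 F [ 0.  -0.3 -1.4] Mo [-0.01  0.01  0.  ] w 0.0115 tilt [ 0.012 -0.002] j [-0.29  0.15 -0.43  0.98  0.   -0.21]
shift cm [0.75 0.36 2.13] rz 0.019
level rx,ry [-0.001  0.012]
```

```bash
python3 -m inch '[[-0.001,0.012,0.019,0.7,0.35,2,0],[0,0,0,0,0,2,0],[0,0,0,0,0,0,0]]' 
python3 - <<'E'
from h import *
rem(.497,-.0782,.08,1.473)
t=cams.get_image("top"); s=cams.get_image("side")
def c(p,x,y,w=32,h=24): return cv2.resize(p["image"][y-h:y+h,x-w:x+w,::-1],(400,300),interpolation=cv2.INTER_CUBIC)
cv2.imwrite("pics/e.png",np.vstack([np.hstack([c(t,322,226),c(t,322,226,64,48)]),np.hstack([c(s,335,210),c(s,335,210,64,48)])]))
p=sensors.state()["position"]; print(proj(t,[p]),proj(s,[p,p-[0,0,.023],p+[0,0,.013],[.497,-.0782,.028],[.497,-.0782,.008]]))
for n in("knob_mid","spindle_tip","bare_tap","knob_pointer","knob"):
  for r in cams.place_of(n,s)[:3]: print(n,round(r["p"],2),np.round(r["xy"],1))
E
```

```text
time: 11.5
position: [0.4987, -0.0785, 0.0818]
eef_rot: [0.165, 3.134, -0.0]
force: [-0.0, 0.6, -0.9]
grip_width: 0.0116
t 11.5 p [ 0.4987 -0.0785  0.0818] yaw 1.465 F [-0.   0.6 -0.9] Mo [ 0.02  0.06 -0.01] w 0.0116 tilt [ 0.003 -0.   ] j [-0.28  0.19 -0.47  0.9   0.   -0.18]
shift cm [0.18 0.02 0.18] rz -0.008
level rx,ry [-0.     0.003]
[[323.44851749 228.40672878]] [[336.42326592 194.51006561]
 [336.11493335 200.60616011]
 [336.60031854 191.00740351]
 [336.81152228 209.43030917]
 [336.54559205 214.47824253]]
knob_mid 0.86 [345.1 307.6]
knob_mid 0.73 [306.4 334.7]
knob_mid 0.69 [335.5 195. ]
spindle_tip 0.7 [326.6 240.4]
bare_tap 0.5 [336.7 214.2]
bare_tap 0.34 [263.2 216.8]
knob_pointer 0.79 [340.2 306.2]
knob_pointer 0.66 [329.5 187.3]
knob_pointer 0.54 [239.  297.6]
knob 0.82 [302.6 337.6]
knob 0.72 [345.9 313.5]
knob 0.49 [336.9 202.3]
```

View pics/e.png

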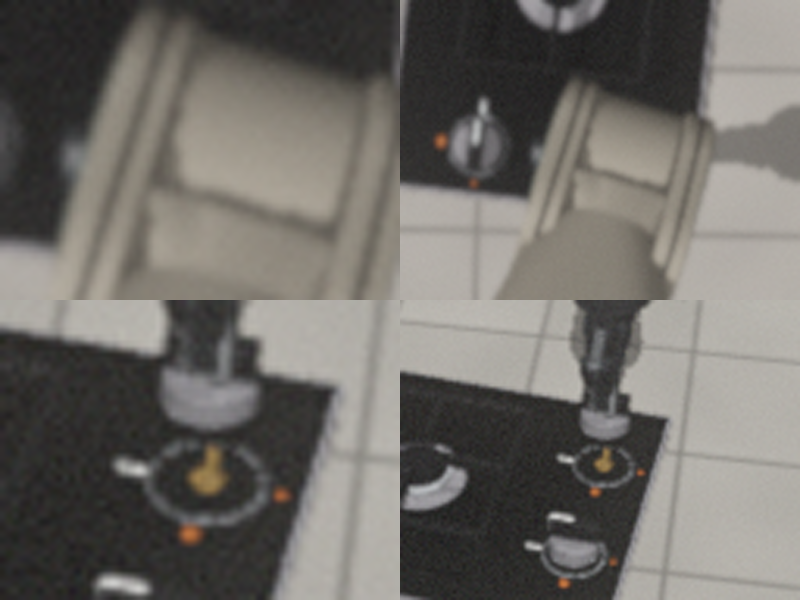

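The side crop shows the gripped knob at (336.6,201) almost exactly above the brass shaft, whose tip is at (337.2,209). It is off by about 1 mm in x. The fitted knob's pointer is at its mark. I'll shift 1 mm and go down watching the force.

```bash
python3 -m inch '[[0,0.003,-0.008,0.1,0,1.3,0],[0,0,0,0,0,1.0,0],[0,0,0,0,0,0.2,0],[0,0,0,0,0,0,0]]' 
python3 -c "
from h import *
rem(.4978,-.0783,.0382,1.473)"
```

```text
time: 12.25
position: [0.5013, -0.0796, 0.0584]
eef_rot: [0.15, 3.131, -0.003]
force: [-0.1, 0.5, -1.4]
grip_width: 0.0116
t 12.25 p [ 0.5013 -0.0796  0.0584] yaw 1.475 F [-0.1  0.5 -1.4] Mo [0.02 0.02 0.04] w 0.0116 tilt [ 0.007 -0.002] j [-0.28  0.23 -0.49  0.84 -0.   -0.19]
shift cm [0.37 0.1  2.02] rz 0.002
level rx,ry [-0.002  0.008]
```

```bash
python3 -m inch '[[-0.002,0.008,0,0.35,0.1,0.2,0],[0,0,0,0,0,0,0]]' 
python3 -c "
from h import *
rem(.4978,-.0783,.0382,1.473)"
```

```text
time: 12.45
position: [0.4972, -0.0781, 0.0557]
eef_rot: [-0.15, -3.136, -0.002]
force: [-0.3, -1.1, -0.4]
grip_width: 0.0116
t 12.45 p [ 0.4972 -0.0781  0.0557] yaw 1.475 F [-0.3 -1.1 -0.4] Mo [-0.01 -0.01  0.07] w 0.0116 tilt [-0.002  0.001] j [-0.28  0.23 -0.5   0.85  0.   -0.19]
shift cm [-0.07 -0.02  1.75] rz 0.002
level rx,ry [ 0.001 -0.002]
```

```bash
python3 -m inch '[[0,-0.002,0,-0.05,0,0.3,0],[0,0,0,0,0,0.3,0],[0,0,0,0,0,0,0]]' 
python3 -c "
from h import *
rem(.4978,-.0783,.0382,1.473)"
python3 -m inch '[[0,0,0,0,0,0.3,0],[0,0,0,0,0,0,0]]'
python3 -c "
from h import *
rem(.4978,-.0783,.0382,1.473)"
```

```text
time: 12.75
position: [0.4982, -0.0782, 0.0497]
eef_rot: [0.15, 3.137, 0.001]
force: [-0.5, -0.2, -0.7]
grip_width: 0.0117
t 12.75 p [ 0.4982 -0.0782  0.0497] yaw 1.475 F [-0.5 -0.2 -0.7] Mo [-0.01  0.    0.03] w 0.0117 tilt [0.001 0.001] j [-0.28  0.24 -0.5   0.83  0.   -0.19]
shift cm [ 0.04 -0.01  1.15] rz 0.002
level rx,ry [0.001 0.001]
time: 12.95
position: [0.4983, -0.0783, 0.0466]
eef_rot: [0.15, 3.137, 0.001]
force: [0.5, -0.7, 0.1]
grip_width: 0.0114
t 12.95 p [ 0.4983 -0.0783  0.0466] yaw 1.475 F [ 0.5 -0.7  0.1] Mo [0.   0.01 0.04] w 0.0114 tilt [0.001 0.   ] j [-0.28  0.24 -0.51  0.82  0.   -0.19]
shift cm [ 0.05 -0.01  0.84] rz 0.002
level rx,ry [0.001 0.001]
```

```bash
python3 -m inch '[[0,0,0,0,0,0.3,0],[0,0,0,0,0,0.2,0],[0,0,0,0,0,0,0]]' 
python3 -c "
from h import *
rem(.4978,-.0783,.0382,1.473)"
python3 -m inch '[[0,0,0,0,0,0.3,0],[0,0,0,0,0,0,0],[0,0,0,0,0,0,0]]'
python3 -c "
from h import *
rem(.4978,-.0783,.0382,1.473)"
```

```text
time: 13.25
position: [0.4984, -0.0783, 0.0412]
eef_rot: [0.15, 3.137, 0.001]
force: [0.1, -0.2, -0.8]
grip_width: 0.011
t 13.25 p [ 0.4984 -0.0783  0.0412] yaw 1.475 F [ 0.1 -0.2 -0.8] Mo [-0.02  0.02  0.04] w 0.011 tilt [0.001 0.   ] j [-0.28  0.25 -0.51  0.81  0.   -0.19]
shift cm [ 0.06 -0.01  0.3 ] rz 0.002
level rx,ry [0.    0.001]
time: 13.55
position: [0.4983, -0.0783, 0.0378]
eef_rot: [0.15, 3.137, 0.001]
force: [0.5, 0.2, -0.9]
grip_width: 0.0114
t 13.55 p [ 0.4983 -0.0783  0.0378] yaw 1.475 F [ 0.5  0.2 -0.9] Mo [ 0.   -0.01  0.02] w 0.0114 tilt [0.001 0.   ] j [-0.28  0.25 -0.51  0.8   0.   -0.19]
shift cm [ 0.05 -0.01 -0.04] rz 0.002
level rx,ry [0.001 0.001]
```

```bash
python3 -m inch '[[0,0,0,0,0,0.15,0],[0,0,0,0,0,0.0,0]]' 
python3 -c "
from h import *
rem(.4978,-.0783,.0382,1.473)"
python3 -m inch '[[0,0,0,0,0,0.15,0],[0,0,0,0,0,0,0]]'
python3 -c "
from h import *
rem(.4978,-.0783,.0382,1.473)"
python3 -m inch '[[0,0,0,0,0,0.15,0],[0,0,0,0,0,0,0]]'
python3 -c "
from h import *
rem(.4978,-.0783,.0382,1.473)"
```

```text
time: 13.75
position: [0.4986, -0.0784, 0.0365]
eef_rot: [0.15, 3.136, 0.001]
force: [-0.6, 0.2, -0.9]
grip_width: 0.0114
t 13.75 p [ 0.4986 -0.0784  0.0365] yaw 1.475 F [-0.6  0.2 -0.9] Mo [ 0.01 -0.09  0.02] w 0.0114 tilt [0.002 0.   ] j [-0.28  0.25 -0.52  0.8   0.   -0.19]
shift cm [ 0.08 -0.   -0.17] rz 0.002
level rx,ry [0.    0.002]
time: 13.95
position: [0.4988, -0.0784, 0.0355]
eef_rot: [0.15, 3.136, 0.0]
force: [-1.0, 0.0, 3.5]
grip_width: 0.0114
t 13.95 p [ 0.4988 -0.0784  0.0355] yaw 1.475 F [-1.   0.   3.5] Mo [ 0.08  0.28 -0.02] w 0.0114 tilt [0.002 0.   ] j [-0.28  0.26 -0.52  0.8   0.   -0.19]
shift cm [ 0.1  -0.   -0.27] rz 0.002
level rx,ry [0.    0.002]
time: 14.15
position: [0.4988, -0.0784, 0.0345]
eef_rot: [0.15, 3.136, 0.0]
force: [-1.6, 0.9, 4.6]
grip_width: 0.011
t 14.15 p [ 0.4988 -0.0784  0.0345] yaw 1.475 F [-1.6  0.9  4.6] Mo [0.06 0.39 0.01] w 0.011 tilt [0.002 0.   ] j [-0.28  0.26 -0.52  0.8   0.   -0.19]
shift cm [ 0.1  -0.   -0.37] rz 0.002
level rx,ry [0.    0.002]
```

```bash
python3 -m inch '[[0,0,0,0,0,0.2,0],[0,0,0,0,0,0.0,0]]' 
python3 -c "
from h import *
rem(.4978,-.0783,.0382,1.473)"
python3 -m inch '[[0,0,0,0,0,0.2,0],[0,0,0,0,0,0,0]]'
python3 -c "
from h import *
rem(.4978,-.0783,.0382,1.473)"
python3 -m inch '[[0,0,0,0,0,0.15,0],[0,0,0,0,0,0,0]]'
python3 - <<'E'
from h import *
rem(.4978,-.0783,.0382,1.473)
s=cams.get_image("side"); t=cams.get_image("top")
def c(p,x,y,w=32,h=24): return cv2.resize(p["image"][y-h:y+h,x-w:x+w,::-1],(400,300),interpolation=cv2.INTER_CUBIC)
cv2.imwrite("pics/f.png",np.hstack([c(s,332,220),c(t,290,224)]))
E
```

```text
time: 14.35
position: [0.4988, -0.0784, 0.0332]
eef_rot: [0.15, 3.136, 0.0]
force: [-1.7, -0.1, 7.1]
grip_width: 0.0115
t 14.35 p [ 0.4988 -0.0784  0.0332] yaw 1.475 F [-1.7 -0.1  7.1] Mo [0.13 0.5  0.06] w 0.0115 tilt [0.002 0.   ] j [-0.28  0.26 -0.52  0.79  0.   -0.19]
shift cm [ 0.1 -0.  -0.5] rz 0.002
level rx,ry [0.    0.002]
time: 14.55
position: [0.4988, -0.0784, 0.0323]
eef_rot: [0.15, 3.136, 0.0]
force: [-3.5, 0.2, 8.1]
grip_width: 0.0112
t 14.55 p [ 0.4988 -0.0784  0.0323] yaw 1.475 F [-3.5  0.2  8.1] Mo [0.14 0.57 0.02] w 0.0112 tilt [ 0.002 -0.   ] j [-0.28  0.26 -0.52  0.79  0.   -0.19]
shift cm [ 0.1   0.   -0.59] rz 0.002
level rx,ry [0.    0.002]
time: 14.75
position: [0.4989, -0.0784, 0.0321]
eef_rot: [0.15, 3.136, -0.0]
force: [-3.3, 1.3, 8.0]
grip_width: 0.0113
t 14.75 p [ 0.4989 -0.0784  0.0321] yaw 1.475 F [-3.3  1.3  8. ] Mo [0.17 0.67 0.01] w 0.0113 tilt [ 0.002 -0.   ] j [-0.28  0.26 -0.52  0.79  0.   -0.19]
shift cm [ 0.11 -0.   -0.61] rz 0.002
level rx,ry [0.    0.002]
```

View pics/f.png

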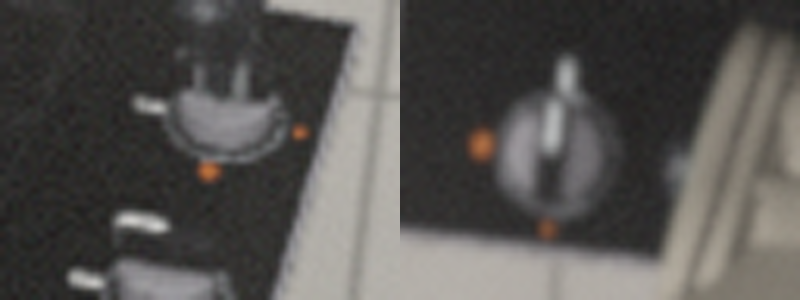

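Knob sits on the tap, skirt within the ring at side (335,220); fitted pointer at its mark. A bit more pressing for margin.

```bash
python3 -m inch '[[0,0,0,0,0,0.4,0],[0,0,0,0,0,0.25,0]]'
python3 -c "
from h import *
rem(.4978,-.0783,.0382,1.473)"
python3 -m inch '[[0,0,0,0,0,0.4,0]]'
python3 -c "
from h import *
rem(.4978,-.0783,.0382,1.473)"
```

```text
time: 15.05
position: [0.4991, -0.0784, 0.0311]
eef_rot: [0.149, 3.137, -0.0]
force: [-7.8, 2.3, 25.7]
grip_width: 0.0113
t 15.05 p [ 0.4991 -0.0784  0.0311] yaw 1.476 F [-7.8  2.3 25.7] Mo [ 0.48  2.07 -0.  ] w 0.0113 tilt [ 0.001 -0.   ] j [-0.28  0.26 -0.52  0.79 -0.   -0.19]
shift cm [ 0.13  0.   -0.71] rz 0.003
level rx,ry [-0.     0.001]
time: 15.15
position: [0.4992, -0.0785, 0.0309]
eef_rot: [0.149, 3.138, -0.001]
force: [-13.0, 3.7, 42.4]
grip_width: 0.0115
t 15.15 p [ 0.4992 -0.0785  0.0309] yaw 1.476 F [-13.    3.7  42.4] Mo [0.83 3.03 0.03] w 0.0115 tilt [ 0.001 -0.   ] j [-0.28  0.26 -0.52  0.79 -0.   -0.19]
shift cm [ 0.14  0.   -0.73] rz 0.003
level rx,ry [-0.     0.001]
```

At the stop (force jumped past 10.5 N). Ease off to a moderate push.

```bash
python3 -m inch '[[0,0,0,0,0,0.1,0],[0,0,0,0,0,0.15,0],[0,0,0,0,0,0.15,0]]'
python3 -c "
from h import *
rem(.4978,-.0783,.0382,1.473)"
```

```text
time: 15.45
position: [0.499, -0.0784, 0.0313]
eef_rot: [0.149, 3.137, -0.002]
force: [-4.7, 1.0, 14.2]
grip_width: 0.0111
t 15.45 p [ 0.499  -0.0784  0.0313] yaw 1.476 F [-4.7  1.  14.2] Mo [0.27 1.01 0.01] w 0.0111 tilt [ 0.001 -0.001] j [-0.28  0.26 -0.52  0.79 -0.   -0.19]
shift cm [ 0.12 -0.   -0.69] rz 0.003
level rx,ry [-0.001  0.001]
```

```bash
python3 -c "
from h import *
print(env.job_done()); rem(.4978,-.0783,.0382,1.473)"
```

```text
the job is handed in; nothing more can be done
None
the job is handed in; nothing more can be done
```

I turned the fitted knob to its stop at the off mark. I then gripped the loose steel/black knob, turned its pointer to the bare tap's off mark, slid it onto the shaft and pressed it down. I handed the job in at 15.5 s of the 48 s while still holding it pressed; no verdict is reported.

**Fitted knob:** It met its stop about where the hob's own angle puts the off position. The last pictures still show its pointer at the mark.

**Loose knob, going on:** It slid down with no noticeable resistance until about 36 mm tool height. From there the spring force rose from about 3.5 N to 8 N.

**Pressed down:** The force then jumped at the stop, briefly to 42 N at the wrist, under the 120 N limit, so I eased it off. The last reading before hand-in was 14 N downward, with the tool about 5 mm below the point where the spring first pushed back. The knob's alignment was within about 0.01 rad of the measured hob angle.

**Not fully settled:**
- A sideways force of about 5 N remained, which suggests the tool is roughly a millimetre off along the bar.
- The final position of the knob on the shaft was judged from force, height and the side picture, because the arm hid that tap from the top camera.
- I met no sign of touching the tin, bowl, tumbler, spatula, salt or soap, but did not measure their positions again at the end.

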